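# Switch off the charger at the power strip

## Robot

A 7-joint arm with a two-finger parallel gripper is mounted at the origin on the work surface. World frame = base frame: x ahead of the robot, y to its left, z up, the work surface at z = 0. Lengths are in m, angles in rad, forces in N, time in s.
With the tool pointing down it reaches from about 0.4 to 0.85 m from the base axis. Payload 4.5 kg.
Tool frame: the origin (TCP) lies at the very end of the fingers, on their centre line; the grasp point (between the pads) lies 19 mm behind it; z points along the fingers, y is the direction in which the jaws open and shut (so a half turn about z gives the same grasp; the last joint's range is limited). The gripper opens to 85 mm and grips with 20 to 120 N. Pads are 22 mm wide; open, the fingers measure 114 mm over their backs; the gripper's body (76 mm by 85 mm) begins 54 mm behind the grasp point. The pads swing forward as they close: fully open they stand 13 mm farther back than shut.
Start: joints at [0.034, 0.689, -0.195, 1.565, 0.157, 0.902, -0.215], TCP at [0.625, 0, 0.231] pointing down, gripper open.
Joint ranges: [-3.01, 3.01], [-0.46, 2.08], [-1.47, 1.51], [0.13, 2.56], [-1, 4.14], [0.04, 2.09], [-2.66, 2.66]. Speed limits (rad/s): [2.57, 2.57, 3.14, 3.14, 3.14, 3.14, 3.14].

## Interface

Orientations are given as [roll, pitch, yaw] about the fixed x, y, z axes, in that order (R = Rz(yaw) Ry(pitch) Rx(roll)).
In Python, from workcell import telemetry, imaging, job_done gives the robot as it stands. The module is installed in compiled form; this text tells all that it offers.
- The arm moves only by the tool send_rows, never from a script. Its argument "series" is text: rows parted by semicolons, each of 7 numbers parted by spaces: the shift along the tool's x, y, z in mm, then the turn, a rotation vector about the tool's x, y, z in rad, then the finger opening in mm, from 0 to 85.4. In form: x y z ax ay az fingers; .... A call has 1 to 10 rows; each row is the pose to reach, as a shift and turn from the pose commanded when the call began, along the tool's axes at that moment; what a row does not reach only later rows make up. A row lasts 1/12 s, in which the tool goes at most 41.7 mm and 7.16 degrees, less where a joint would pass 70% of its speed; a pose out of reach is approached as far as the arm can. A call with a gripper value outside its range is refused whole. The fingers move at their own pace and stop on an object; the grip force is fixed at half the most. Time passes only in rows, so rows that repeat a pose let the fingers close. It gives the time, the measured TCP pose, the force and the opening at its end, in the units of the state.
- telemetry.observe(): the state, without advancing time (a new reading comes with each control period).
- imaging.grab_frame(name): name is "scene" or "side" or "wrist"; returns a dict with "color" (400x640x3 uint8, blue, green, red), "range_z" (400x640 float32, m along the optical axis (not along the pixel's ray), 0 where there is no reading), "intrinsics" (3x3 intrinsics, pixels), "world_to_cam" (4x4, takes a point from world to camera coordinates); the wrist camera has in their place "hand_eye" (4x4, takes a point from camera to tool coordinates, whose origin is the TCP and whose axes are the flange's). Camera axes: x right, y down, z forward; pixel columns grow to the right and rows downward; lengths in m; the calibration is good to about 2 mm. A picture is of the moment at which its call begins: read the wrist's pose just before it.
- job_done(): hands the job in, once; it reports no verdict.
The state is a dict: "t": time; "joint_pos": joint angles; "dq": joint speeds; "joint_efforts": joint torques, N m; "ee_pos": TCP position; "eef_rot": TCP orientation; "ft_force": force on the tool from outside, world axes, zero at the start; "torque": the same for the moment, N m; "grip_width": finger opening in m.
Only numpy, scipy, OpenCV 4.12 (cv2) and the standard library are available. Lean on these libraries where they do the work, as an engineer would, in place of code of your own. Each camera call takes 0.05 s, during which the arm holds its last target. There are 200 camera calls.

## Task

The USB charger, the black rectangular block plugged into the bench power strip, is finished for the day: switch off its own socket by pressing the raised end of the rocker in front of it with a fingertip, gently and without leaning on the strip, until it clicks over and stays down. Leave the other three switches as they are, both plugs seated in their sockets and the things around the strip where they stand, then withdraw clear; nothing is to be gripped or lifted.

Things in the scene. Friction and masses are not known exactly. Their poses are not given: they have to be found in the camera images.
- strip: the power strip screwed to the bench: 100 mm wide, 324 mm long with its screw ears, top 45 mm above the bench; four socket modules side by side at 62 mm pitch between two grey end caps, each with a round recessed socket at the back and its own rocker switch at the front. Origin: middle of the underside, on the bench; x across the strip from the rockers to the sockets, y along it, z up
- charger: USB charger plugged into the strip: a black rectangular block 28 x 46 mm with square corners, two USB ports on its flat top; its top stands 41 mm above the strip's face (86 mm above the bench). Loose in its socket, 70 g or so. Origin: middle of the underside of its round foot, on the well floor, 27.5 mm above the bench; z up
- smart_plug: round smart plug in another socket: a black upright cylinder 47 mm across with a socket on its top face, top 41 mm above the strip's face. Loose in its socket. Origin: middle of the underside of its round foot, 27.5 mm above the bench; z up
- charger_module: the socket module that carries the charger: white, 100 x 62 mm, 39 mm high, fixed; its origin is the middle of its underside, 6 mm above the bench; x points from the rocker to the socket well (away from the robot side), y along the strip, z up. The round well (39 mm across, 17.5 mm deep) is centred at x = +24 mm, the rocker's pivot is at x = -22 mm. Its top face is 45 mm above the bench
- smart_module: the socket module that carries the round smart plug: white, 100 x 62 mm, 39 mm high, fixed; its origin is the middle of its underside, 6 mm above the bench; x points from the rocker to the socket well (away from the robot side), y along the strip, z up. The round well (39 mm across, 17.5 mm deep) is centred at x = +24 mm, the rocker's pivot is at x = -22 mm. Its top face is 45 mm above the bench
- emptya_module: the socket module of one of the two empty sockets: white, 100 x 62 mm, 39 mm high, fixed; its origin is the middle of its underside, 6 mm above the bench; x points from the rocker to the socket well (away from the robot side), y along the strip, z up. The round well (39 mm across, 17.5 mm deep) is centred at x = +24 mm, the rocker's pivot is at x = -22 mm. Its top face is 45 mm above the bench
- emptyb_module: the socket module of the other empty socket: white, 100 x 62 mm, 39 mm high, fixed; its origin is the middle of its underside, 6 mm above the bench; x points from the rocker to the socket well (away from the robot side), y along the strip, z up. The round well (39 mm across, 17.5 mm deep) is centred at x = +24 mm, the rocker's pivot is at x = -22 mm. Its top face is 45 mm above the bench
- charger_switch (a joint): a grey rocker 36 mm long and 22 mm wide, in front of the charger's socket (between that socket and the strip's front edge). 0 = on: the end next to the socket lies down level and the front end stands up; 0.34 rad = off: the front end lies down level and the end next to the socket stands up. It snaps over the middle (0.17) and stays; a press of 5 to 6 N near the raised end turns it (released too early it springs back). It starts on.
- charger_switch_front (a point): spot on the charger's rocker's front half, on its middle line, 14 mm from the pivot (4 mm from its front end); it is the raised half while the switch is on, then about 7.5 mm above the strip's face, and sinks about 5 mm to 3 mm above the face as the switch goes off
- smart_switch (a joint): a grey rocker 36 mm long and 22 mm wide, in front of the smart plug's socket (between that socket and the strip's front edge). 0 = on: the end next to the socket lies down level and the front end stands up; 0.34 rad = off: the front end lies down level and the end next to the socket stands up. It snaps over the middle (0.17) and stays; it starts on
- emptya_switch (a joint): a grey rocker 36 mm long and 22 mm wide, in front of one empty socket (between that socket and the strip's front edge). 0 = on: the end next to the socket lies down level and the front end stands up; 0.34 rad = off: the front end lies down level and the end next to the socket stands up. It snaps over the middle (0.17) and stays; it starts off
- emptyb_switch (a joint): a grey rocker 36 mm long and 22 mm wide, in front of the other empty socket (between that socket and the strip's front edge). 0 = on: the end next to the socket lies down level and the front end stands up; 0.34 rad = off: the front end lies down level and the end next to the socket stands up. It snaps over the middle (0.17) and stays; it starts off
- solder_spool: spool of solder standing on its flange on the bench behind the strip: 55 mm across, 40 mm high; origin: middle of its underside
- tip_cleaner: round brass pot with brass wool on the bench behind the strip: 80 mm across, 48 mm high; origin: middle of its underside
- flux_tin: flat round orange flux tin on the bench in front of the strip: 65 mm across, 22 mm high; origin: middle of its underside
Things that resemble listed ones, but are neither listed nor needed, are in the scene too. What is shaped like the charger but purple or red is not meant.

How it is judged:
On the way:
1. the fingers press the charger's rocker over (contact force between the fingers and charger_module above 0.3 N and value of joint charger_switch above 0.03 rad).
At the end, for the whole second after the job is handed in: The charger's switch is off (0.30 rad or more), the smart plug's switch on (under 0.04), both empty sockets' switches off (0.30 or more); both plugs are seated, upright within 0.12 rad and within 6 mm of where they were, at rest; spool, brass pot and flux tin are within 15 mm of where they stood (value of joint each of charger_switch, emptya_switch, emptyb_switch above 0.3 rad and value of joint smart_switch below 0.04 rad and distance of each of charger, smart_plug from where it was at the start of the episode below 0.006 m and angle between each of charger, smart_plug's own z axis and vertical below 0.12 rad and linear speed of each of charger, smart_plug below 0.02 m/s and distance of each of solder_spool, tip_cleaner, flux_tin from where it was at the start of the episode below 0.015 m); the robot touches nothing.
It fails at once if another socket's switch is tipped past its middle (value of joint smart_switch above 0.17 rad or value of joint any of emptya_switch, emptyb_switch below 0.17 rad).
It fails at once if the strip is pressed with more than 30 N (contact force between anything else and charger_module above 30 N or contact force between anything else and smart_module above 30 N or contact force between anything else and emptya_module above 30 N or contact force between anything else and emptyb_module above 30 N or contact force between anything else and strip above 30 N).
It fails at once if a plug is lifted, pulled out or pushed more than 8 mm out of place, or tipped (distance of any of charger, smart_plug from where it was at the start of the episode above 0.008 m or angle between any of charger, smart_plug's own z axis and vertical above 0.2 rad).
It fails at once if the spool, the brass pot or the flux tin is moved more than 15 mm or tipped (distance of any of solder_spool, tip_cleaner, flux_tin from where it was at the start of the episode above 0.015 m or angle between any of solder_spool, tip_cleaner, flux_tin's own z axis and vertical above 0.3 rad).
It also fails if it takes over 32 s, if anything falls off the work surface, if the arm or the gripper's body presses on something with over 40 N, if the wrist force passes 120 N, or if a joint passes its speed limit or range.

## Working session

There is one attempt and no reset: what is moved stays moved. The work goes in short steps, Python scripts to look and compute and a tool call to move; the robot and the scene stay as the last step left them, time stands still between calls to the robot, and variables do not carry over. Pictures are saved under pics/ and viewed, about 8 in all and at most 12, crops included, and the job is handed in when it is done.

Besides the shell and the picture viewer there is one more tool, called after ">>>" as name(argument=value, ...), one argument or row to a line, values as JSON. send_rows: Moves the arm, as the interface text tells. Its arguments: {"type":"object","properties":{"series":{"type":"string"}},"required":["series"]}

```bash
mkdir -p pics; cat > h.py <<'E'
import numpy as np, cv2
from workcell import telemetry, imaging
def grab(n):
    f=imaging.grab_frame(n); np.savez(''+n+'.npz',**f); return f
def pts(f,M=None):
    K=f['intrinsics']; z=f['range_z']; v,u=np.mgrid[:400,:640]
    P=np.stack([(u-K[0,2])/K[0,0]*z,(v-K[1,2])/K[1,1]*z,z,np.ones_like(z)],-1)
    M=np.linalg.inv(f['world_to_cam']) if M is None else M
    return (P@M.T)[...,:3]
E
python3 - <<'E'
from h import *
s=telemetry.observe(); print(s['t'],s['ee_pos'],s['eef_rot'],s['ft_force'])
a=grab('scene');b=grab('side')
for n,f in(('scene',a),('side',b)):
    cv2.imwrite(f'pics/{n}0.png',f['color']); print(n,np.linalg.inv(f['world_to_cam'])[:3,3])
E
```

```text
0.0 [ 6.24343158e-01 -7.02663878e-05  2.30467674e-01] [-3.13971523e+00  1.36208165e-04  1.57082285e+00] [ 0.51391322 -1.26148856  0.12681627]
scene [ 0.95087122 -0.38264007  0.78007039]
side [ 0.52128369 -0.79738195  0.881789  ]
```

View pics/scene0.png

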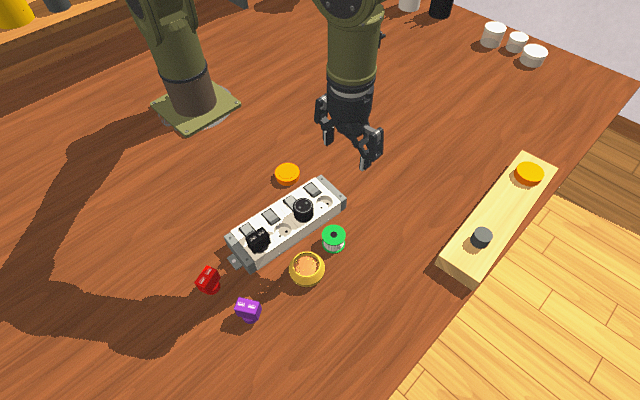

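View pics/side0.png

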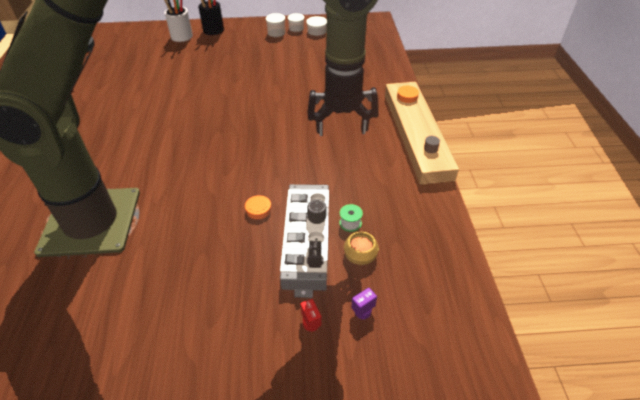

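The scene view shows the strip from (235,250) to (335,190). The black block is at (258,240), the round smart plug at (303,208), and red (208,280) and purple (248,310) lookalikes lie on the bench. The black block fits the charger because it is black, rectangular and in a socket. I'll confirm that in a crop and measure it.

```bash
python3 - <<'E'
from h import *
f=np.load('scene.npz'); P=pts(f); g=np.load('side.npz'); Q=pts(g)
cv2.imwrite('pics/crop1.png',np.hstack([cv2.resize(f['color'][165:285,200:360],None,fx=3,fy=3),cv2.resize(g['color'][170:290,260:365],None,fx=3,fy=3)]))
for n,P,c in(('scene',P,f['color']),('side',Q,g['color'])):
    box=(P[...,0]>.35)&(P[...,0]<.75)&(P[...,1]>-.5)&(P[...,1]<0.05)
    m=box&(P[...,2]>.041)&(P[...,2]<.049)&(c.min(-1)>110)
    k,lab,st,_=cv2.connectedComponentsWithStats(m.astype(np.uint8)); i=1+np.argmax(st[1:,4])
    p=P[lab==i]; print(n,'top',np.median(p[:,2]),cv2.minAreaRect((p[:,:2]*1000).astype(np.float32)))
    m=box&(P[...,2]>.08)&(P[...,2]<.092)&(c.max(-1)<90)
    k,lab,st,ce=cv2.connectedComponentsWithStats(m.astype(np.uint8))
    for i in range(1,k):
        if st[i,4]>25:
            p=P[lab==i]; print('black',ce[i],st[i,4],np.median(p[:,2]),cv2.minAreaRect((p[:,:2]*1000).astype(np.float32)))
E
```

```text
scene top 0.04382147579663409 ((537.868408203125, -95.34855651855469), (286.6723327636719, 103.07603454589844), 84.58712005615234)
black [302.53773585 206.46698113] 212 0.08483032244329214 ((565.650634765625, -69.60796356201172), (42.640541076660156, 44.70425796508789), 88.17318725585938)
black [256.66829268 236.71707317] 205 0.08403832602421368 ((553.882568359375, -191.18881225585938), (44.198177337646484, 28.93349838256836), 84.02667236328125)
side top 0.0449460077931797 ((535.1383666992188, -95.83576965332031), (287.913330078125, 100.30599212646484), 84.35015106201172)
black [316.4516129  212.70967742] 31 0.08290496365382949 ((558.5938720703125, -85.7408447265625), (12.916112899780273, 37.8482780456543), 78.72411346435547)
black [314.38461538 250.75      ] 156 0.08507226070133483 ((549.04833984375, -193.30494689941406), (43.65774917602539, 23.544498443603516), 85.9645767211914)
```

View pics/crop1.png

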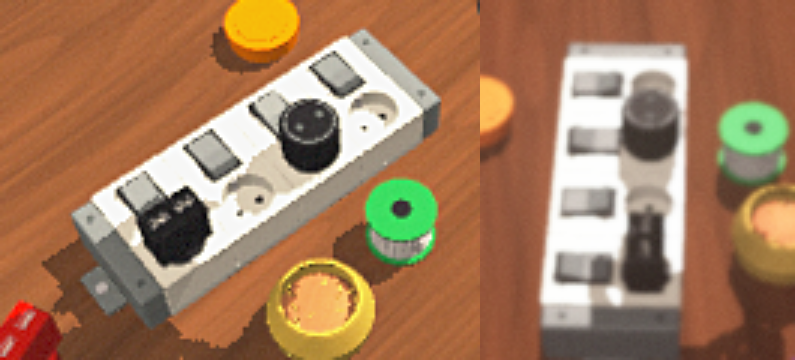

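The crop confirms it: the black square-cornered block with two USB ports sits in the end socket at -y. Its rocker is directly in front, with the front end raised. From the -y end the order is charger, empty, smart plug, empty. The two estimates agree: the front press spot is near (0.492, -0.185), the strip yaw is about -0.096, and the face is at z 0.045. I'll close the fingers and move above it.

>>> send_rows(
  series="-30 -22 10 0 0 0.02 0; -60 -44 20 0 0 0.04 0; -90 -66 30 0 0 0.06 0; -120 -88 40 0 0 0.08 0; -150 -110 60 0 0 0.096 0; -175 -126 75 0 0 0.096 0; -185 -133 80 0 0 0.096 0; -185 -133 80 0 0 0.096 0; -185 -133 80 0 0 0.096 0; -185 -133 80 0 0 0.096 0",
)

```text
t: 0.93
ee_pos: [0.4939, -0.1832, 0.1519]
eef_rot: [3.139, -0.001, 1.477]
ft_force: [0.2, -0.2, -0.2]
grip_width: 0.0
```

```bash
python3 - <<'E'
from h import *
from scipy.spatial.transform import Rotation as R
s=telemetry.observe(); print(s['t'],s['ee_pos'],s['eef_rot'],s['ft_force'],s['grip_width'])
f=grab('wrist'); T=np.eye(4); T[:3,:3]=R.from_euler('xyz',s['eef_rot']).as_matrix(); T[:3,3]=s['ee_pos']
M=T@f['hand_eye']; P=pts(f,M); np.save('P.npy',P); np.save('M.npy',M)
im=f['color'].copy()
p=np.array([.492,-.185,.0525,1]); c=np.linalg.inv(M)@p; q=f['intrinsics']@c[:3]; q=q[:2]/q[2]; print(q)
cv2.drawMarker(im,tuple(int(round(i)) for i in q),(0,0,255),0,8)
c=np.linalg.inv(M)@np.append(s['ee_pos'],1); q=f['intrinsics']@c[:3]; print('tcp px',q[:2]/q[2])
cv2.imwrite('pics/w1.png',im)
E
```

```text
0.9333 [ 0.49394785 -0.18320973  0.15186608] [ 3.13907842e+00 -1.37605669e-03  1.47719747e+00] [ 0.22791395 -0.1929445  -0.18675773] 8.872620766895679e-06
[313.73242388 201.10998828]
tcp px [315.68556209 255.2420534 ]
```

View pics/w1.png

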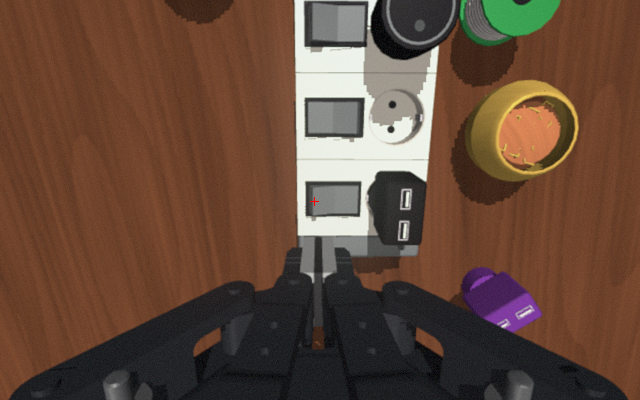

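The wrist view shows the charger's rocker at columns 307–361, with its middle line at row 199. The computed press spot at (314,201) is on the front half, about 5 mm from the front end. The charger behind it is clear at columns 370–425. Next I descend.

>>> send_rows(
  series="-1 -2 20 0 0 0 0; -1 -2 45 0 0 0 0; -1 -2 65 0 0 0 0; -1 -2 78 0 0 0 0; -1 -2 86 0 0 0 0; -1 -2 91 0 0 0 0; -1 -2 93 0 0 0 0; -1 -2 93 0 0 0 0; -1 -2 93 0 0 0 0",
)

```text
t: 1.73
ee_pos: [0.4907, -0.1857, 0.059]
eef_rot: [3.14, 0.0, 1.475]
ft_force: [0.4, -0.0, 0.1]
grip_width: -0.0004
```

>>> send_rows(
  series="0 0 1 0 0 0 0; 0 0 2 0 0 0 0; 0 0 3 0 0 0 0; 0 0 4 0 0 0 0; 0 0 4.5 0 0 0 0; 0 0 5 0 0 0 0; 0 0 5 0 0 0 0",
)

```text
t: 2.32
ee_pos: [0.4897, -0.1858, 0.0535]
eef_rot: [-3.141, 0.0, 1.475]
ft_force: [-1.3, -0.2, 4.6]
grip_width: 0.0
```

Contact: 4.6 N. I'll keep going in small steps.

>>> send_rows(
  series="0 0.5 0.5 0 0 0 0; 0 0.5 1 0 0 0 0; 0 0.5 1.5 0 0 0 0; 0 0.5 2 0 0 0 0; 0 0.5 2 0 0 0 0",
)

```text
t: 2.73
ee_pos: [0.491, -0.1858, 0.0511]
eef_rot: [3.14, -0.0, 1.475]
ft_force: [0.3, -0.1, 0.4]
grip_width: 0.0001
```

The force dropped to 0.4 N, so it has probably snapped. I'll follow down to feel the stop.

>>> send_rows(
  series="0 0 0.7 0 0 0 0; 0 0 1.4 0 0 0 0; 0 0 2.1 0 0 0 0; 0 0 2.6 0 0 0 0; 0 0 2.6 0 0 0 0",
)

```text
t: 3.15
ee_pos: [0.4906, -0.1858, 0.0486]
eef_rot: [3.141, -0.0, 1.475]
ft_force: [-0.1, -1.3, 0.7]
grip_width: 0.0001
```

The tip is at z 0.0486 with almost no force, which is the level "off" height. I'll withdraw and check.

>>> send_rows(
  series="0 0 -15 0 0 0 0; 0 0 -40 0 0 0 0; 0 0 -75 0 0 0 0; 0 0 -110 0 0 0 0; 0 -30 -125 0 0 0 0; 0 -60 -130 0 0 0 0; 0 -60 -130 0 0 0 0; 0 -60 -130 0 0 0 0; 0 -60 -130 0 0 0 0",
)

```text
t: 3.9
ee_pos: [0.4315, -0.1802, 0.1788]
eef_rot: [3.14, 0.0, 1.475]
ft_force: [0.0, 0.3, -0.2]
grip_width: 0.0002
```

```bash
python3 - <<'E'
from h import *
from scipy.spatial.transform import Rotation as R
s=telemetry.observe(); print(s['t'],s['ee_pos'],s['ft_force'])
f=grab('wrist'); T=np.eye(4); T[:3,:3]=R.from_euler('xyz',s['eef_rot']).as_matrix(); T[:3,3]=s['ee_pos']
P=pts(f,T@f['hand_eye']); Z0=np.load('P.npy')
# strip frame heights of front/back rocker spots per module, before/after
a=-.096; ex=np.array([np.cos(a),np.sin(a)]); ey=np.array([-np.sin(a),np.cos(a)]); o=np.array([.5276,-.187])
for n,Q in(('before',Z0),('after',P)):
    for k in range(3):
        r=[]
        for d in(-34,-10,10.):
            c=o+ex*(d/1000)+ey*.062*k
            m=(np.hypot(*(Q[...,:2]-c).transpose(2,0,1))<.004)&(Q[...,2]<.07)&(Q[...,2]>.03)
            r.append((round(float(np.median(Q[m][:,2])*1000),1),int(m.sum())) if m.any() else None)
        print(n,k,r)
g=grab('scene')
cv2.imwrite('pics/f.png',np.vstack([f['color'][100:400],cv2.resize(g['color'][165:285,200:360],(640,300),interpolation=cv2.INTER_AREA)]))
g0=cv2.imread('pics/scene0.png');
d=cv2.absdiff(g0,g['color'])[165:330,190:360].max(-1)>60; print('changed px', d.sum(), np.argwhere(d).mean(0)+[165,190] if d.any() else '')
E
```

```text
3.9 [ 0.43154578 -0.18021339  0.17884666] [ 0.01892274  0.29146296 -0.21090724]
before 0 [(51.8, 83), (47.1, 85), (45.7, 120)]
before 1 [(47.0, 98), (51.3, 106), (42.0, 7)]
before 2 [(51.9, 128), (46.9, 121), None]
after 0 [(47.0, 68), (51.4, 74), (53.0, 167)]
after 1 [(47.1, 81), (51.6, 93), (41.9, 6)]
after 2 [(51.8, 97), (46.9, 95), None]
changed px 1986 [277.67975831 235.10171198]
```

View pics/f.png

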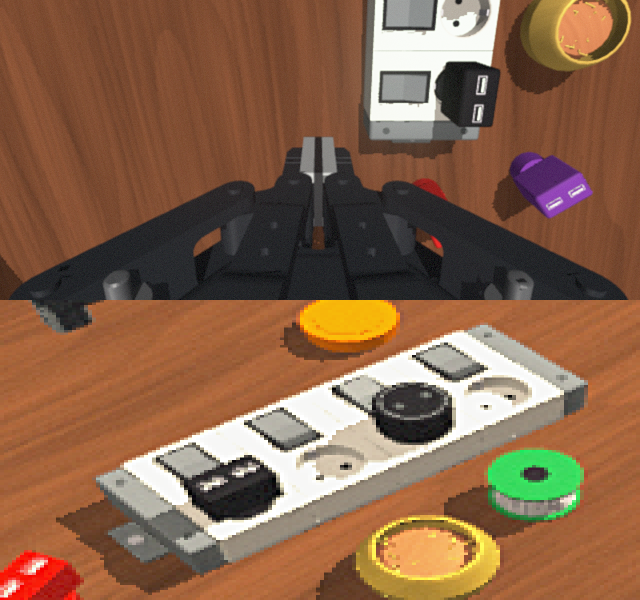

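The charger's rocker now reads 47.0 mm at the front and 51.4 mm at the back, the same as the empty socket's "off" rocker. The empty and smart rockers next along read as before. The charger, smart plug, spool, pot and tin stand where they were, and the fingers are clear. I'm handing in.

```bash
python3 -c "
from workcell import job_done
print(job_done())"
```

```text
the job is handed in; nothing more can be done
None
```

I switched off the charger's socket: with the fingers shut, I pressed the raised front end of its rocker in small steps. It resisted with 4.6 N at the last reading before the force dropped to about 0.4 N as it snapped over. I then withdrew clear and handed the job in at about 4 s; no verdict was reported.

- **Charger's switch:** wrist-camera depth before and after shows the front end going from 51.8 to 47.0 mm and the socket end rising from 47.1 to 51.4 mm. That matches the neighbouring "off" rocker.
- **Other switches:** the smart plug's switch and the nearer empty socket's switch read the same as before. I checked the farthest empty socket's switch only by eye in the final picture.
- **Plugs and things around the strip:** I judged these by eye in the pictures, not by measured positions, and they look unmoved.
- **Image difference check:** comparing the scene view before and after gave 1986 changed pixels, centred near (235,278), off the strip. I took this to be the arm's shadow and did not look further.

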